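# Turn the vial magazine end for end and dock it

### The arm

A 6-joint arm with a two-finger parallel gripper is mounted at the origin on a cart in front of the work surface, level with it; the furniture and walls round the work are solid. World frame = base frame: x ahead of the robot, y to its left, z up, the work surface at z = 0. Lengths are in m, angles in rad, forces in N, time in s.
With the tool pointing down it reaches from about 0.225 to 0.875 m from the base axis. Payload 3.4 kg.
Tool frame: the origin (TCP) lies at the very end of the fingers, on their centre line; the grasp point (between the pads) lies 19 mm behind it; z points along the fingers, y is the line along which they close (so a half turn about z gives the same grasp; the last joint's range is limited). The gripper opens to 85 mm and grips with 20 to 120 N. Pads are 22 mm wide; open, the fingers measure 114 mm over their backs; the gripper's body (76 mm by 85 mm) begins 54 mm behind the grasp point. The pads swing forward as they close: fully open they stand 13 mm farther back than shut.
Start: joints at [-1.47, 0.276, 1.505, -0, 1.361, -0.121], TCP at [0.126, -0.561, 0.231] pointing down, gripper open.
Joint ranges: [-2.89, 2.89], [-0.75, 2.08], [0.22, 2.7], [-1.18, 4.32], [0.11, 2.71], [-2.7, 2.7]. Speed limits (rad/s): [2.57, 2.57, 3.14, 3.14, 3.14, 3.14].

### API

Orientations are given as a rotation vector (axis times angle).
In Python, from plant import telemetry, viewer, job_done gives the robot as it stands.
- The arm moves only by the shell command python3 -m creep 'ROWS' [OPENING]. ROWS is JSON, a list of rows, each an object with "slide": the shift along the tool's x, y, z in mm, a list of three; "roll": the turn about the tool's z in rad. A call has 1 to 20 rows; each row is the pose to reach, as a shift and turn from the pose commanded when the call began, along the tool's axes at that moment; what a row does not reach only later rows make up. A row lasts 1/12 s, in which the tool goes at most 41.7 mm and 7.16 degrees, less where a joint would pass 70% of its speed; a pose out of reach is approached as far as the arm can. A call with a gripper value outside its range is refused whole. OPENING is the finger opening in mm, from 0 to 85.4, set as the call begins (- or left out, the last holds). The fingers move at their own pace and stop on an object; the grip force is fixed at half the most. Time passes only in rows, so rows that repeat a pose let the fingers close. It gives the time, the measured TCP pose, the force, the opening and the grip force at its end, in the units of the state.
- telemetry.get_obs(): the state, without advancing time (a new reading comes with each control period).
- viewer.camera(name): name is "scene" or "top" or "wrist"; returns a dict with "frame" (400x640x3 uint8, red, green, blue), "fx", "fy", "cx", "cy" (pixels), "k1" (the pictures are not rectified: a ray, as slopes to the right and down, at radius r is drawn at 1 + k1 r^2 times it, then the intrinsics apply), "R" (3x3) and "t" (3): a world point X has camera coordinates R X + t; the wrist camera has in their place "hand_eye" (4x4, takes a point from camera to tool coordinates, whose origin is the TCP and whose axes are the flange's). Camera axes: x right, y down, z forward; pixel columns grow to the right and rows downward; lengths in m; the calibration is good to about 2 mm. A picture is of the moment at which its call begins: read the wrist's pose just before it. There is no depth.
- job_done(): hands the job in; it is judged then, once.
The state is a dict: "time": time; "joint_positions": joint angles; "joint_vel": joint speeds; "effort": joint torques, N m; "tool_pos": TCP position; "ee_rot": TCP orientation; "contact_force": force on the tool from outside, world axes, zero at the start; "moment": the same for the moment, N m; "opening": finger opening in m; "finger_force": force on a finger pad.
Only numpy, scipy, OpenCV 4.12 (cv2) and the standard library are available. Lean on these libraries where they do the work, as an engineer would, in place of code of your own. Each camera call takes 0.05 s, during which the arm holds its last target. There are 200 camera calls.

### The job

The long vial magazine lies square end towards its loading dock. Slide it round end for end on the bench and push it into the dock, round nose first, until it sits fully home against the V seat, then let go of it. It must stay flat on the bench (it is too wide to grip, so push it), go in gently, and on the way neither the magazine nor the robot may strike the two steel bosses or disturb the things standing round about.

Things in the scene. Friction and masses are not known exactly. Their poses are not given: they have to be found in the camera images.
- magazine: Loose grey closed vial magazine: bar 190 long, 92 wide, 40 high (mm), 350-700 g, ten black caps flush in its top. One end square (tail), the other a half-round nose of radius 46. Origin: centre of its underside, 95 from either end. x along it to the nose, y left. Slides on four feet at x = +-30, y = +-28 mm, mass centred within 6 mm: pushed at an end it turns about a point 20-50 mm past its middle. Too wide to grip.
- magazine_nose (a point): Centre of the magazine's nose arc, half-way up: 49 mm from the magazine's middle towards the nose, 20 mm above the underside. The nose tip is 46 mm beyond it. Same axes as the magazine.
- dock: Fixed aluminium dock without floor, walls 32 mm high. x points into it, z up. Origin: on the bench, on its centre line, where the centre of the nose arc lies when the magazine is home (magazine's middle then at x = -49 mm, tail face at -144). Guide walls 96 mm apart from x = -70 to 28, feet out to y = +-75. At the back a rigid 90 degree V seat centres the nose; dock ends at x = 87.
- dock_mouth (a point): Middle of the dock's mouth on the bench, 104 mm before the dock's origin (same axes). Here the flared walls (30 degrees, from the guide walls out) stand about 134 mm apart, 152 mm over their outsides.
- boss_far: Fixed steel rod socket (boss) beyond the magazine: diameter 30 mm (foot 42 mm), 45 mm tall, a small screw sticking out 11 mm near its top. Origin: centre of its foot.
- boss_near: The same kind of boss, between the magazine and the robot. Origin: centre of its foot.
- film_roll: Bystander: roll of white sealing film on end, 62 mm diameter, 50 high; origin under its centre. Loose.
- timer: Bystander: flat grey bench timer, 72 x 72 x 19 mm; origin under its centre. Loose.
- white_bottle: Bystander: small white sample bottle, 38 mm diameter, 75 high; origin under its centre. Loose.
- beaker: Bystander: small clear glass beaker, 44 mm diameter, 55 high; origin under its centre. Loose.

How it is judged:
On the way:
1. the magazine lies turned round outside the dock, its round nose pointing at it (x of dock in the frame of magazine above 0.06 m and y of dock in the frame of magazine between -0.08 and 0.08 m), for 0.2 s.
At the end, for the whole second after the job is handed in: The magazine lies at rest flat on the bench in the dock, round nose first, fully home: the centre of its nose arc within 5 mm (plan view) of the dock's origin, its length within 4.5 degrees of the dock's axis (horizontal distance between magazine_nose and dock below 0.005 m and x of magazine in the frame of dock below -0.042 m and angle between the x axis of magazine and the x axis of dock, either way round below 0.08 rad and height (world z) of magazine below 0.004 m and linear speed of magazine below 0.01 m/s); the robot touches nothing.
It fails at once if the magazine is lifted or tipped off the bench (over 12 mm or 0.15 rad) (height (world z) of magazine above 0.012 m or angle between magazine's own z axis and vertical above 0.15 rad).
It fails at once if the magazine is rammed into the dock (over 35 N) (contact force between magazine and dock above 35 N).
It fails at once if a boss is struck (over 3 N, by magazine or robot) (contact force between any of magazine, the arm, the fingers and boss_far above 3 N or contact force between any of magazine, the arm, the fingers and boss_near above 3 N).
It fails at once if a bystander is pushed more than 15 mm or knocked over (distance of any of film_roll, timer, white_bottle, beaker from where it was at the start of the episode above 0.015 m or angle between any of film_roll, timer, white_bottle, beaker's own z axis and vertical above 0.4 rad).
It also fails if it takes over 72 s, if anything falls off the work surface, if the arm or the gripper's body presses on something with over 40 N, if the wrist force passes 120 N, or if a joint passes its speed limit or range.

## Working session

There is one attempt and no reset: what is moved stays moved. The work goes in short steps, Python scripts to look and compute and a shell command to move; the robot and the scene stay as the last step left them, time stands still between calls to the robot, and variables do not carry over. Pictures are saved under pics/ and viewed, at most 10 in all, crops included, and the job is handed in when it is done.

```bash
mkdir -p pics; ls
cat > h.py <<'E'
import numpy as np, cv2
from plant import telemetry, viewer
def snap(n,f):
    c=viewer.camera(n); cv2.imwrite('pics/'+f,c['frame'][:,:,::-1]); return c
def ray(c,u,v):
    p=np.array([(u-c['cx'])/c['fx'],(v-c['cy'])/c['fy']]); q=p.copy()
    for _ in range(20): q=p/(1+c['k1']*(q@q))
    R=np.array(c['R']);t=np.array(c['t'])
    return -R.T@t, R.T@np.array([q[0],q[1],1])
def pt(c,u,v,z=0):
    o,d=ray(c,u,v); return (o+d*(z-o[2])/d[2])[:2]
def proj(c,X):
    x=np.array(c['R'])@np.array(X)+np.array(c['t']); q=x[:2]/x[2]; q=q*(1+c['k1']*(q@q))
    return q[0]*c['fx']+c['cx'],q[1]*c['fy']+c['cy']
E
python3 - <<'E'
from h import *
for n in ['top','scene']:
    c=snap(n,n+'0.png'); print(n,{k:np.round(v,3).tolist() for k,v in c.items() if k!='frame'})
o=telemetry.get_obs(); print({k:np.round(v,3).tolist() for k,v in o.items()})
E
```

```text
pics
top {'fx': 364.493, 'fy': 364.493, 'cx': 321.776, 'cy': 196.075, 'k1': -0.052, 'R': [[0.012, -1.0, 0.029], [-0.997, -0.014, -0.072], [0.073, -0.028, -0.997]], 't': [-0.036, 0.547, 0.945]}
scene {'fx': 489.079, 'fy': 489.079, 'cx': 317.041, 'cy': 202.062, 'k1': -0.106, 'R': [[-0.573, -0.819, -0.015], [-0.335, 0.251, -0.908], [0.748, -0.516, -0.418]], 't': [0.331, 0.233, 0.795]}
{'time': 0.1, 'joint_positions': [-1.47, 0.277, 1.506, -0.0, 1.361, -0.121], 'joint_vel': [-0.001, 0.0, -0.003, 0.001, 0.001, -0.001], 'effort': [0.001, -41.77, -24.64, -0.0, 0.006, -0.0], 'tool_pos': [0.126, -0.56, 0.231], 'ee_rot': [-3.121, -0.347, -0.0], 'contact_force': [0.284, 0.025, 0.094], 'moment': [0.054, 0.032, -0.037], 'finger_force': 0.0, 'opening': 0.085}
```

View pics/top0.png

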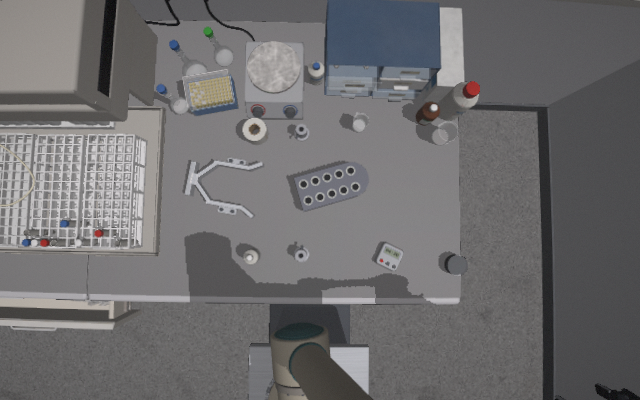

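View pics/scene0.png

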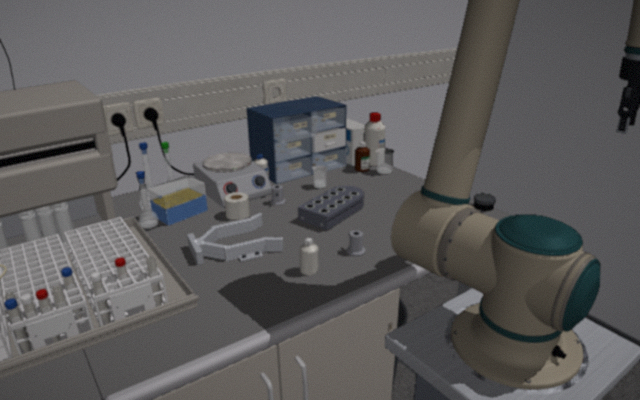

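Run:
```python
from h import *
c=viewer.camera('top'); f=c['frame'][100:280,170:430,::-1]
cv2.imwrite('pics/crop.png',cv2.resize(f,None,fx=3,fy=3,interpolation=cv2.INTER_CUBIC))
for n,u,v,z in [('tailNW',294,177,.04),('magmid',330,186,.04),('nosetip',368,178,.04),('bossfar',302,131,.045),('bossnear',302,254,.045),('film',255,130,.05),('timer',390,256,.019),('bottle',250,257,.075),('beaker',359,123,.055),('flareT',262,164,.032),('flareB',252,214,.032),('seat',191,178,.032)]:
    print(n,pt(c,u,v,z).round(3),pt(c,u,v,0).round(3))
```

```text
tailNW [0.595 0.044] [0.6   0.046]
magmid [ 0.573 -0.05 ] [ 0.577 -0.052]
nosetip [ 0.596 -0.149] [ 0.601 -0.155]
bossfar [0.716 0.025] [0.728 0.027]
bossnear [0.397 0.02 ] [0.393 0.021]
film [0.715 0.147] [0.728 0.155]
timer [ 0.392 -0.211] [ 0.39  -0.216]
bottle [0.391 0.148] [0.384 0.16 ]
beaker [ 0.738 -0.123] [ 0.753 -0.13 ]
flareT [0.629 0.129] [0.634 0.134]
flareB [0.498 0.152] [0.498 0.157]
seat [0.59  0.314] [0.593 0.325]
```

View pics/crop.png

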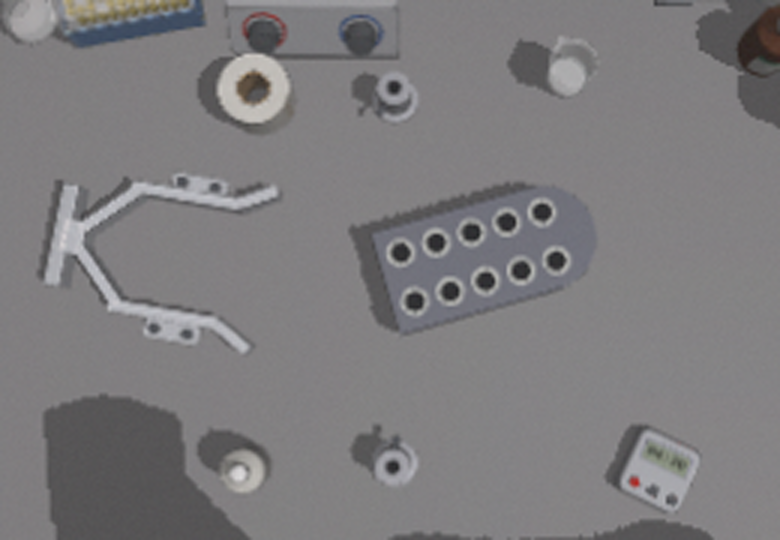

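```bash
cat >> h.py <<'E'
def mag(c,prev=None):
    f=c['frame'].astype(int); m=((f[:,:,2]-f[:,:,0]>10)).astype(np.uint8)
    m[:110]=0;m[240:]=0;m[:,:180]=0;m[:,430:]=0
    m=cv2.morphologyEx(m,cv2.MORPH_CLOSE,np.ones((9,9)))
    cs=cv2.findContours(m,cv2.RETR_EXTERNAL,cv2.CHAIN_APPROX_NONE)[0]
    k=max(cs,key=cv2.contourArea)[:,0]
    P=np.array([pt(c,u,v,.04) for u,v in k])*1000
    (cx,cy),(w,h),a=cv2.minAreaRect(P.astype(np.float32))
    if w<h: a+=90
    return (round(cx,1),round(cy,1)),(round(w,1),round(h,1)),round(a,1),len(k),m
def px(a,b): return 170+(a-1)/3,100+(b-1)/3
E
python3 - <<'E'
from h import *
c=viewer.camera('top'); o=-np.array(c['R']).T@c['t']; print('cam',o.round(3))
f=c['frame'].astype(int); print(f[186,345],f[150,280],f[200,400])
r=mag(c); print(r[:4]); 
for n,a,b,z in [('tailfar',374,235,.04),('tailnear',402,332,.04),('tip',597,238,.04),('flT',277,190,.032),('flB',247,348,.032),('gT0',238,205,.032),('gT1',137,187,.032),('gB0',212,320,.032),('gB1',115,303,.032),('apex',73,238,.032),('plT',70,186,.032),('plB',50,283,.032),('bossfar',394,88,.045),('bossnear',393,467,.045)]:
    print(n,(pt(c,*px(a,b),z)*1000).round(0))
E
```

```text
cam [ 0.478 -0.002  0.983]
[144 145 146] [129 126 130] [131 129 132]
((578.6, -57.5), (87.4, 184.2), 107.1, 196)
tailfar [593.  43.]
tailnear [509.  18.]
tip [ 593. -151.]
flT [632. 129.]
flB [493. 152.]
gT0 [618. 163.]
gT1 [633. 252.]
gB0 [517. 183.]
gB1 [531. 268.]
apex [587. 306.]
plT [633. 311.]
plB [548. 325.]
bossfar [721.  28.]
bossnear [394.  24.]
```

```bash
python3 -m creep '[{"slide":[620,-472,100],"roll":-0.077},{"slide":[620,-472,100],"roll":-0.077},{"slide":[620,-472,100],"roll":-0.077},{"slide":[620,-472,100],"roll":-0.077},{"slide":[620,-472,100],"roll":-0.077},{"slide":[620,-472,100],"roll":-0.077},{"slide":[620,-472,100],"roll":-0.077},{"slide":[620,-472,100],"roll":-0.077},{"slide":[620,-472,100],"roll":-0.077},{"slide":[620,-472,100],"roll":-0.077},{"slide":[620,-472,100],"roll":-0.077},{"slide":[620,-472,100],"roll":-0.077},{"slide":[620,-472,100],"roll":-0.077},{"slide":[620,-472,100],"roll":-0.077},{"slide":[620,-472,100],"roll":-0.077},{"slide":[620,-472,100],"roll":-0.077},{"slide":[620,-472,100],"roll":-0.077},{"slide":[620,-472,100],"roll":-0.077},{"slide":[620,-472,100],"roll":-0.077},{"slide":[620,-472,100],"roll":-0.077}]' 0
python3 - <<'E'
from h import *
c=snap('wrist','w1.png'); print({k:np.round(v,3).tolist() for k,v in c.items() if k!='frame'})
print(mag(snap('top','t1.png'))[:4])
E
```

```text
time: 1.87
tool_pos: [0.6313, 0.0413, 0.1298]
ee_rot: [-3.103, -0.474, -0.005]
contact_force: [0.7, -0.7, 0.7]
opening: 0.0002
finger_force: 0.0
{'fx': 278.551, 'fy': 278.551, 'cx': 319.346, 'cy': 194.896, 'k1': -0.001, 'hand_eye': [[0.0, -0.959, -0.283, 0.071], [1.0, 0.0, -0.0, 0.001], [0.0, -0.283, 0.959, -0.142], [0.0, 0.0, 0.0, 1.0]]}
((586.9, -87.2), (87.0, 122.1), 106.4, 163)
```

View pics/w1.png

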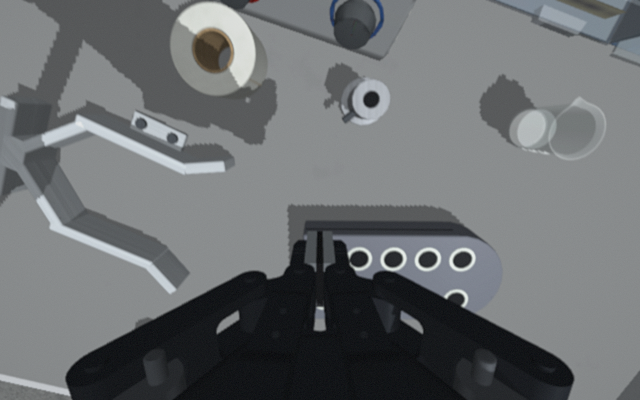

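View pics/t1.png

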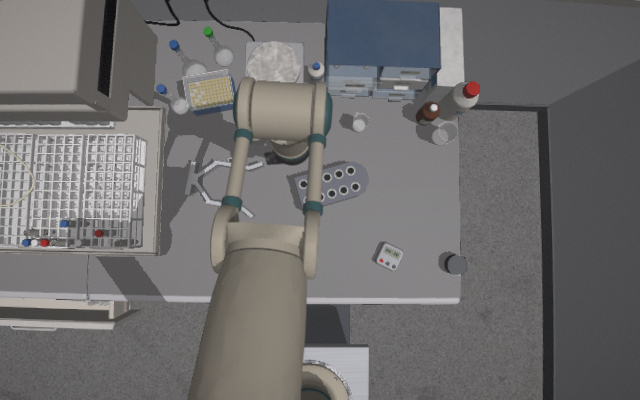

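```bash
python3 -m creep '[{"slide":[0,0,30],"roll":0},{"slide":[0,0,60],"roll":0},{"slide":[0,0,90],"roll":0},{"slide":[0,0,119],"roll":0},{"slide":[0,0,119],"roll":0},{"slide":[-8,0,119],"roll":0},{"slide":[-16,0,119],"roll":0},{"slide":[-24,-4,119],"roll":-0.07},{"slide":[-32,-7,119],"roll":-0.14},{"slide":[-40,-10,119],"roll":-0.21},{"slide":[-49,-12,119],"roll":-0.28},{"slide":[-57,-13,119],"roll":-0.35},{"slide":[-66,-14,119],"roll":-0.42},{"slide":[-74,-14,119],"roll":-0.49},{"slide":[-83,-14,119],"roll":-0.56},{"slide":[-92,-13,119],"roll":-0.63}]' 0
python3 - <<'E'
from h import *
print(telemetry.get_obs()['tool_pos'].round(3) if hasattr(telemetry.get_obs()['tool_pos'],'round') else '')
c=snap('wrist','w2.png'); d=snap('top','t2.png'); print(mag(d)[:4])
cv2.imwrite('pics/c2.png',np.hstack([c['frame'][100:400,120:560,::-1],d['frame'][90:390,180:440,::-1]]))
E
```

```text
time: 3.3
tool_pos: [0.5366, 0.0209, 0.0151]
ee_rot: [2.804, 1.41, 0.008]
contact_force: [0.9, 1.1, -0.5]
opening: 0.0
finger_force: 0.7
[0.537 0.021 0.015]
((562.2, -77.0), (85.2, 176.5), 157.4, 231)
```

View pics/c2.png

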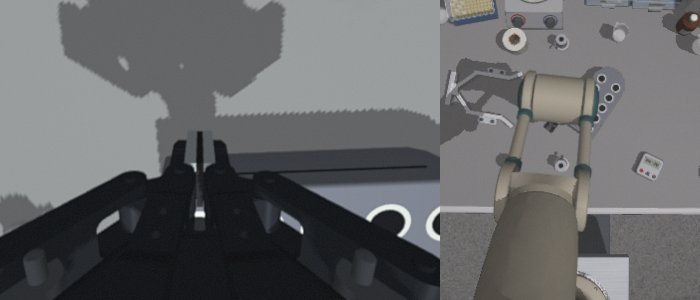

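```bash
python3 -m creep '[{"slide":[-8,-4,0],"roll":-0.07},{"slide":[-16,-7,0],"roll":-0.14},{"slide":[-24,-10,0],"roll":-0.21},{"slide":[-33,-12,0],"roll":-0.28},{"slide":[-41,-13,0],"roll":-0.35},{"slide":[-50,-14,0],"roll":-0.42},{"slide":[-58,-14,0],"roll":-0.49},{"slide":[-67,-14,0],"roll":-0.56},{"slide":[-76,-13,0],"roll":-0.63},{"slide":[-84,-12,0],"roll":-0.7},{"slide":[-93,-9,0],"roll":-0.77},{"slide":[-101,-7,0],"roll":-0.84}]' 0
python3 - <<'E'
from h import *
c=snap('wrist','w3.png'); d=snap('top','t3.png'); print(mag(d)[:4])
cv2.imwrite('pics/c3.png',np.hstack([c['frame'][100:400,120:560,::-1],d['frame'][90:390,180:440,::-1]]))
E
```

```text
time: 4.4
tool_pos: [0.4707, -0.0561, 0.014]
ee_rot: [1.988, 2.429, 0.003]
contact_force: [1.2, 1.0, -0.1]
opening: 0.0002
finger_force: 0.5
((584.1, -76.8), (126.7, 87.8), 20.3, 175)
```

View pics/c3.png

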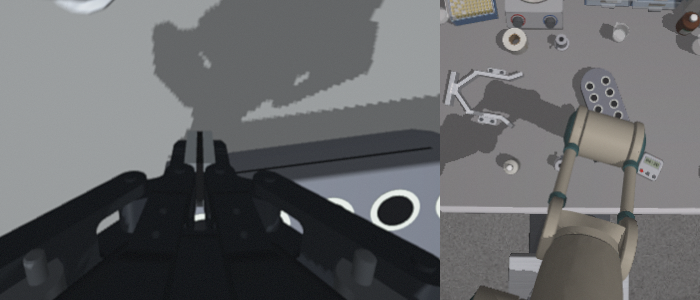

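```bash
python3 -m creep '[{"slide":[-7,-3,0],"roll":-0.09},{"slide":[-15,-5,0],"roll":-0.18},{"slide":[-22,-7,0],"roll":-0.27},{"slide":[-30,-8,0],"roll":-0.36},{"slide":[-38,-9,0],"roll":-0.44},{"slide":[-45,-9,0],"roll":-0.52},{"slide":[-53,-8,0],"roll":-0.6},{"slide":[-61,-7,0],"roll":-0.68},{"slide":[-68,-6,0],"roll":-0.75},{"slide":[-76,-4,0],"roll":-0.82},{"slide":[-83,-1,0],"roll":-0.9},{"slide":[-90,2,0],"roll":-0.98},{"slide":[-97,5,0],"roll":-1.06},{"slide":[-104,9,0],"roll":-1.13},{"slide":[-104,9,0],"roll":-1.13}]' 0
python3 - <<'E'
from h import *
d=snap('top','t4.png'); print(mag(d)[:4])
cv2.imwrite('pics/c4.png',cv2.resize(d['frame'][90:290,170:430,::-1],None,fx=2,fy=2))
E
```

```text
time: 5.75
tool_pos: [0.5008, -0.1568, 0.0132]
ee_rot: [0.383, 3.115, -0.002]
contact_force: [0.8, -0.2, 0.4]
opening: -0.0002
finger_force: 0.0
((579.5, -125.0), (203.1, 102.2), 48.1, 240)
```

View pics/c4.png

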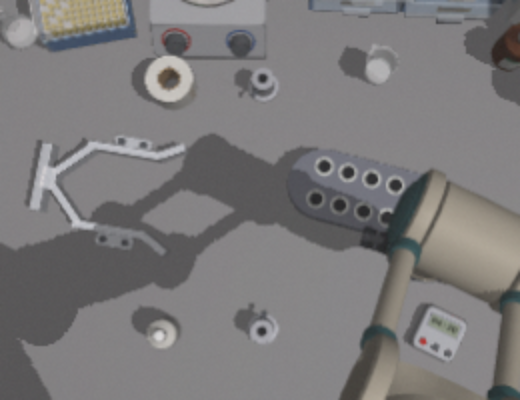

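```bash
python3 -m creep '[{"slide":[20,0,0],"roll":0},{"slide":[20,0,-40],"roll":0},{"slide":[20,0,-80],"roll":0},{"slide":[-20,25,-80],"roll":-0.08},{"slide":[-58,45,-80],"roll":-0.08},{"slide":[-95,60,-80],"roll":-0.08},{"slide":[-116,69,-80],"roll":-0.08},{"slide":[-116,69,-80],"roll":-0.08},{"slide":[-116,69,-40],"roll":-0.08},{"slide":[-116,69,-10],"roll":-0.08},{"slide":[-116,69,5],"roll":-0.08},{"slide":[-116,69,5],"roll":-0.08}]' 70
python3 - <<'E'
from h import *
d=snap('top','t5.png'); w=snap('wrist','w5.png');print(mag(d)[:4])
cv2.imwrite('pics/c5.png',np.hstack([w['frame'][100:400,120:560,::-1],d['frame'][90:390,200:460,::-1]]))
E
```

```text
time: 6.8
tool_pos: [0.6264, -0.1159, 0.0049]
ee_rot: [-0.259, -3.127, -0.001]
contact_force: [0.5, -0.2, -0.1]
opening: 0.0701
finger_force: 0.3
((579.3, -103.4), (186.0, 76.1), 89.8, 228)
```

View pics/c5.png

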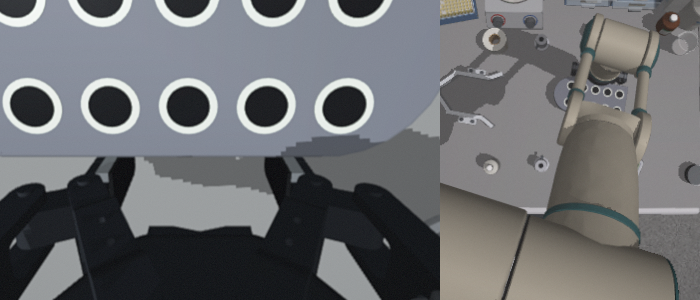

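```bash
cat >> h.py <<'E'
from scipy.spatial.transform import Rotation as Rn
def wrist(fn=None):
    o=telemetry.get_obs(); c=viewer.camera('wrist')
    if fn: cv2.imwrite('pics/'+fn,c['frame'][:,:,::-1])
    T=np.eye(4);T[:3,:3]=Rn.from_rotvec(o['ee_rot']).as_matrix();T[:3,3]=o['tool_pos']
    M=np.linalg.inv(T@np.array(c['hand_eye'])); c['R']=M[:3,:3]; c['t']=M[:3,3]; return c
def caps(c,rmin=3):
    g=cv2.cvtColor(c['frame'],cv2.COLOR_RGB2GRAY)
    w=(g>170).astype(np.uint8); cs,hi=cv2.findContours(w,cv2.RETR_CCOMP,cv2.CHAIN_APPROX_NONE)
    out=[]
    for k,hh in zip(cs,hi[0]):
        if hh[3]>=0 and cv2.contourArea(k)>rmin**2*3.14:
            (u,v),(a,b),_=cv2.fitEllipse(k) if len(k)>5 else ((0,0),(1,9),0)
            if max(a,b)<1.5*min(a,b): out.append(pt(c,u,v,.04)*1000)
    return np.array(out).round(1)
E
python3 - <<'E'
from h import *
c=viewer.camera('top')
print((pt(c,*px(478,256),.04)*1000).round(1), [(pt(c,*px(a,b),.04)*1000).round(1) for a,b in [(400,252),(542,212),(415,301),(557,260)]])
print(caps(wrist()))
E
```

```text
[575.6 -46.9] [array([578.1,  20.7]), array([ 615. , -102.4]), array([535.8,   7.1]), array([ 573.2, -115.7])]
[[ 601.   -52.7]
 [ 595.7  -84.4]
 [ 590.4 -116.1]
 [ 585.2 -147.8]
 [ 579.9 -179.4]
 [ 557.4  -45.5]
 [ 552.1  -77.1]
 [ 546.8 -108.9]
 [ 541.6 -140.5]
 [ 536.3 -172.2]]
```

```bash
python3 -m creep '[{"slide":[5,0,0],"roll":0},{"slide":[10,0,0],"roll":0},{"slide":[15,0,0],"roll":0},{"slide":[20,0,0],"roll":0},{"slide":[25,0,0],"roll":0},{"slide":[30,0,0],"roll":0},{"slide":[35,0,0],"roll":0},{"slide":[40,0,0],"roll":0},{"slide":[45,0,0],"roll":0},{"slide":[48,0,0],"roll":0},{"slide":[48,0,0],"roll":0}]' 70
cat >> h.py <<'E'
D=np.array([578,242.]);d=np.array([.1633,.9866]);e=np.array([.9866,-.1633])
def rep(P):
    m=P.mean(0); q=np.linalg.svd(P-m)[2][0]; q=q*np.sign(q[1]); C=m+11*q
    print(len(P),'centre',C.round(1),'yaw',np.degrees(np.arctan2(q[1],q[0])).round(2),'s',((C-D)@d).round(1),'lat',((C-D)@e).round(1))
E
python3 - <<'E'
from h import *
P=caps(wrist()); rep(P); o=telemetry.get_obs(); print(o['tool_pos'],o['ee_rot'],o['contact_force'])
E
```

```text
time: 7.92
tool_pos: [0.5791, -0.1085, 0.007]
ee_rot: [-0.255, -3.129, -0.001]
contact_force: [1.1, 0.8, 1.4]
opening: 0.07
finger_force: 0.8
10 centre [523.1 -93.9] yaw 80.69 s -340.3 lat 0.7
[ 0.57904713 -0.10841904  0.00680175] [-2.55076472e-01 -3.12814616e+00 -6.71778360e-04] [ 0.44769048 -0.22426123  1.34353025]
```

```bash
python3 -m creep '[{"slide":[-20,0,0],"roll":0},{"slide":[-20,0,-40],"roll":0},{"slide":[-20,0,-80],"roll":0},{"slide":[-15,-10,-80],"roll":0.125},{"slide":[-10,-20,-80],"roll":0.25},{"slide":[-5,-30,-80],"roll":0.375},{"slide":[0,-40,-80],"roll":0.5},{"slide":[5,-50,-80],"roll":0.625},{"slide":[10,-65,-80],"roll":0.75},{"slide":[20,-80,-80],"roll":0.875},{"slide":[30,-95,-80],"roll":1.0},{"slide":[40,-110,-80],"roll":1.125},{"slide":[50,-120,-80],"roll":1.25},{"slide":[58,-121,-80],"roll":1.375},{"slide":[58,-121,-80],"roll":1.5},{"slide":[58,-121,-80],"roll":1.573},{"slide":[58,-121,-80],"roll":1.573},{"slide":[58,-121,-40],"roll":1.573},{"slide":[58,-121,0],"roll":1.573},{"slide":[58,-121,0],"roll":1.573}]' 50
python3 - <<'E'
from h import *
P=caps(wrist('w7.png')); rep(P); o=telemetry.get_obs(); print(o['tool_pos'],o['ee_rot'],o['contact_force'])
t=o['tool_pos'][:2]*1000-D; print(t@d,t@e)
E
```

```text
time: 9.63
tool_pos: [0.4976, -0.2151, 0.0008]
ee_rot: [-2.382, -2.023, 0.009]
contact_force: [-1.4, 1.5, -0.4]
opening: 0.0502
finger_force: 0.0
5 centre [ 403.7 -190.5] yaw 146.47 s -455.2 lat -101.4
[ 0.49946456 -0.21616524  0.00357301] [-2.38598872 -2.02530792  0.00675   ] [-0.82889716  0.14290972 -0.29128589]
-464.8506638212646 -2.664678733633124
```

View pics/w7.png

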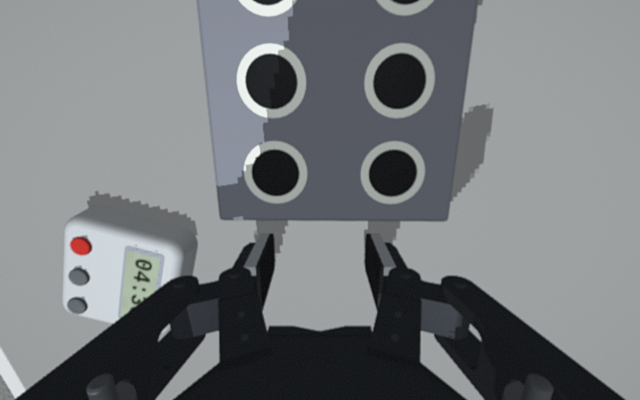

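```bash
python3 -m creep '[{"slide":[6,0,0],"roll":0},{"slide":[12,0,0],"roll":0},{"slide":[18,0,0],"roll":0},{"slide":[26,0,0],"roll":0},{"slide":[36,0,0],"roll":0},{"slide":[46,0,0],"roll":0},{"slide":[56,0,0],"roll":0},{"slide":[66,0,0],"roll":0},{"slide":[76,0,0],"roll":0},{"slide":[86,0,0],"roll":0},{"slide":[96,0,0],"roll":0},{"slide":[106,0,0],"roll":0},{"slide":[116,0,0],"roll":0},{"slide":[126,0,0],"roll":0},{"slide":[136,0,0],"roll":0},{"slide":[146,0,0],"roll":0},{"slide":[156,0,0],"roll":0},{"slide":[165,0,0],"roll":0},{"slide":[171,0,0],"roll":0},{"slide":[174,0,0],"roll":0}]' 50
python3 - <<'E'
from h import *
P=caps(wrist()); P=P[P[:,1]>-250]; print(P); o=telemetry.get_obs(); print(o['tool_pos'],o['ee_rot'],o['contact_force'])
t=o['tool_pos'][:2]*1000-D; print(t@d,t@e,[((p-D)@d,(p-D)@e) for p in P])
c=snap('top','t8.png'); print(mag(c)[:4]); cv2.imwrite('pics/c8.png',cv2.resize(c['frame'][90:290,170:430,::-1],None,fx=3,fy=3,interpolation=cv2.INTER_CUBIC))
E
```

```text
time: 11.35
tool_pos: [0.5323, -0.046, 0.0072]
ee_rot: [-2.396, -2.032, 0.0]
contact_force: [-0.7, -3.9, 2.4]
opening: 0.0499
finger_force: 2.0Traceback (most recent call last):
  File "<stdin>", line 2, in <module>
IndexError: too many indices for array: array is 1-dimensional, but 2 were indexed
```

```bash
cat >> h.py <<'E'
def caps(c,amin=25):
    g=cv2.cvtColor(c['frame'],cv2.COLOR_RGB2GRAY)
    cs=cv2.findContours((g<60).astype(np.uint8),cv2.RETR_LIST,cv2.CHAIN_APPROX_NONE)[0]; out=[]
    for k in cs:
        A=cv2.contourArea(k)
        if A<amin or len(k)<6: continue
        (u,v),(a,b),_=cv2.fitEllipse(k)
        if max(a,b)<1.35*min(a,b) and abs(A/(a*b*.785)-1)<.12:
            p=pt(c,u,v,.04)*1000; r=np.sqrt(A/3.14)
            out.append([*p,(p-D)@d,(p-D)@e,np.linalg.norm(pt(c,u+r,v,.04)*1000-p)])
    return np.array(out).round(1)
E
python3 - <<'E'
from h import *
w=wrist('w8.png'); print(caps(w)); o=telemetry.get_obs(); print(o['tool_pos'],o['contact_force'])
t=o['tool_pos'][:2]*1000-D; print(t@d,t@e)
c=snap('top','t8.png'); print(caps(c,8)); print(mag(c)[:4])
E
```

```text
[[ 556.4  -19.6 -261.6   21.4    8.2]
 [ 513.   -12.4 -261.6  -22.6    8.2]
 [ 518.2   19.3 -229.5  -22.6    8.5]
 [ 561.7   12.1 -229.5   21.4    8.6]
 [ 523.3   51.1 -197.3  -22.8    8.9]
 [ 566.9   43.8 -197.3   21.4    9. ]]
[ 0.53217707 -0.04588094  0.0069644 ] [ 0.03908202  0.09828918 -0.31775762]
-291.50622392681765 1.802057389146744
[[  60.8  389.7   61.3 -534.4    4.6]
 [ 567.6   44.7 -196.3   21.9    5.9]
 [ 572.4   76.2 -164.5   21.6    6.1]
 [ 577.6  107.6 -132.7   21.5    6.2]]
((524.0, 90.9), (110.3, 47.0), 60.8, 149)
```

```bash
python3 -m creep '[{"slide":[5,0,0],"roll":0},{"slide":[11,0,0],"roll":0},{"slide":[17,0,0],"roll":0},{"slide":[23,0,0],"roll":0},{"slide":[29,0,0],"roll":0},{"slide":[35,0,0],"roll":0},{"slide":[41,0,0],"roll":0},{"slide":[47,0,0],"roll":0},{"slide":[53,0,0],"roll":0},{"slide":[59,0,0],"roll":0},{"slide":[65,0,0],"roll":0},{"slide":[71,0,0],"roll":0},{"slide":[77,0,0],"roll":0},{"slide":[83,0,0],"roll":0},{"slide":[89,0,0],"roll":0},{"slide":[95,0,0],"roll":0},{"slide":[100,0,0],"roll":0},{"slide":[104,0,0],"roll":0},{"slide":[107,0,0],"roll":0},{"slide":[107,0,0],"roll":0}]' 50
python3 - <<'E'
from h import *
w=wrist(); print(caps(w)); o=telemetry.get_obs(); print(o['tool_pos'],o['contact_force'])
t=o['tool_pos'][:2]*1000-D; print(t@d,t@e)
c=snap('top','t9.png'); print(caps(c,8))
E
```

```text
time: 13.17
tool_pos: [0.5503, 0.0592, 0.0074]
ee_rot: [-2.397, -2.031, -0.001]
contact_force: [0.0, 0.1, -0.9]
opening: 0.0501
finger_force: 0.0
[[ 574.5   85.5 -155.    22.1    8.2]
 [ 530.9   92.7 -155.   -22.     8.2]
 [ 579.7  117.2 -122.9   22.1    8.6]
 [ 536.2  124.3 -122.9  -22.     8.5]
 [ 585.   148.8  -90.8   22.1    9. ]
 [ 541.4  156.1  -90.8  -22.1    8.9]]
[0.55039016 0.05898012 0.00744469] [-0.61363459 -0.21948459 -0.49871192]
-185.0761017524977 2.64727766211401
[[ 215.9  -24.  -321.6 -313.8   56.3]
 [ 553.2  219.9  -25.8  -20.9    5.4]
 [ 596.   213.   -25.7   22.5    5.8]]
```

```bash
python3 -m creep '[{"slide":[3,0,0],"roll":0},{"slide":[6,0,0],"roll":0},{"slide":[9,0,0],"roll":0},{"slide":[12,0,0],"roll":0},{"slide":[15,0,0],"roll":0},{"slide":[18,0,0],"roll":0},{"slide":[20,0,0],"roll":0},{"slide":[22,0,0],"roll":0},{"slide":[23,0,0],"roll":0},{"slide":[24,0,0],"roll":0},{"slide":[25,0,0],"roll":0},{"slide":[26,0,0],"roll":0}]' 50
python3 - <<'E'
from h import *
w=wrist(); print(caps(w)); o=telemetry.get_obs(); print(o['tool_pos'],o['contact_force'])
E
python3 -m creep '[{"slide":[0.7,0,0],"roll":0},{"slide":[1.4,0,0],"roll":0},{"slide":[2,0,0],"roll":0}]' 50
```

```text
time: 14.27
tool_pos: [0.5544, 0.0839, 0.0074]
ee_rot: [2.397, 2.031, -0.0]
contact_force: [-0.7, -4.1, 3.3]
opening: 0.0501
finger_force: 2.3
[[ 578.4  110.1 -130.1   21.9    8.2]
 [ 534.9  117.3 -130.   -22.1    8.2]
 [ 540.1  148.9  -98.   -22.2    8.5]
 [ 583.7  141.8  -98.    21.9    8.6]
 [ 545.3  180.7  -65.8  -22.2    8.9]
 [ 588.9  173.5  -65.8   21.9    9. ]]
[0.55440951 0.08417924 0.00732367] [-0.46015787 -4.06935868  2.87633526]
time: 14.57
tool_pos: [0.5546, 0.0852, 0.0073]
ee_rot: [2.396, 2.031, -0.002]
contact_force: [-0.7, -8.8, 4.4]
opening: 0.0498
finger_force: 4.4
```

```bash
python3 -m creep '[{"slide":[0.3,0,0],"roll":0},{"slide":[0.6,0,0],"roll":0},{"slide":[0.6,0,0],"roll":0}]' 50; python3 -m creep '[{"slide":[0.3,0,0],"roll":0},{"slide":[0.6,0,0],"roll":0},{"slide":[0.6,0,0],"roll":0}]' 50;  python3 - <<'E'
from h import *
w=wrist('w10.png'); print(caps(w)); o=telemetry.get_obs(); print(o['tool_pos'],o['contact_force'],o['moment'])
E
```

```text
time: 14.82
tool_pos: [0.5546, 0.0852, 0.0073]
ee_rot: [2.395, 2.031, -0.003]
contact_force: [-2.4, -9.1, 4.5]
opening: 0.0499
finger_force: 4.5
time: 15.07
tool_pos: [0.5546, 0.0852, 0.0073]
ee_rot: [2.394, 2.031, -0.004]
contact_force: [-0.2, -10.7, 4.7]
opening: 0.0503
finger_force: 5.4
[[ 578.7  111.4 -128.8   22.     8.2]
 [ 535.2  118.6 -128.8  -22.1    8.2]
 [ 583.9  143.   -96.7   22.     8.6]
 [ 540.4  150.2  -96.7  -22.1    8.5]
 [ 545.6  182.   -64.5  -22.2    8.9]
 [ 589.2  174.8  -64.5   22.     9. ]]
[0.55463721 0.08520598 0.00735306] [ -1.29494624 -10.24761692   3.69630743] [-1.57302416  0.17584086 -0.10336912]
```

```bash
python3 -m creep '[{"slide":[1,0,0],"roll":0},{"slide":[2,0,0],"roll":0},{"slide":[3,0,0],"roll":0},{"slide":[3,0,0],"roll":0},{"slide":[3,0,0],"roll":0}]' 50;  python3 - <<'E'
from h import *
w=wrist('w11.png'); print(caps(w)[:2]); o=telemetry.get_obs(); print(o['tool_pos'],o['contact_force'],o['moment'])
c=snap('top','t11.png'); print(caps(c,8))
# dock edges in top image now: seat plate & bright walls mask
g=cv2.cvtColor(c['frame'],cv2.COLOR_RGB2GRAY)
E
```

```text
time: 15.53
tool_pos: [0.555, 0.0852, 0.0074]
ee_rot: [2.39, 2.031, -0.01]
contact_force: [-1.2, -20.6, 5.0]
opening: 0.0502
finger_force: 10.2
[[ 579.   111.5 -128.6   22.3    8.2]
 [ 535.5  118.6 -128.6  -21.8    8.2]]
[0.55500958 0.08520762 0.00738883] [ -1.98521849 -20.00044733   4.67523258] [-2.96299291  0.19295917 -0.10876632]
[]
```

```bash
python3 -m creep '[{"slide":[-4,0,0],"roll":0},{"slide":[-8,0,0],"roll":0},{"slide":[-14,0,0],"roll":0},{"slide":[-24,0,0],"roll":0},{"slide":[-40,0,0],"roll":0},{"slide":[-50,0,-40],"roll":0},{"slide":[-60,0,-80],"roll":0},{"slide":[-100,0,-120],"roll":0},{"slide":[-140,0,-140],"roll":0},{"slide":[-180,0,-140],"roll":0},{"slide":[-220,0,-140],"roll":0},{"slide":[-260,0,-140],"roll":0},{"slide":[-260,0,-140],"roll":0},{"slide":[-260,0,-140],"roll":0},{"slide":[-260,0,-140],"roll":0}]' 50;  python3 - <<'E'
from h import *
c=snap('top','t12.png'); P=caps(c,8); print(P); r=mag(c); print(r[:4])
# bright dock wall pixels near the mouth and beside the magazine, in dock coords at z=.032
g=cv2.cvtColor(c['frame'],cv2.COLOR_RGB2GRAY); m=g>165
Q=[]
for v,u in zip(*np.where(m)):
    q=pt(c,u,v,.032)*1000-D; Q.append((q@d,q@e))
Q=np.array(Q); Q=Q[(abs(Q[:,1])<85)&(Q[:,0]>-130)&(Q[:,0]<95)]
for a in range(-115,90,10):
    s=Q[(Q[:,0]>=a)&(Q[:,0]<a+10),1]
    s=np.r_[s[s<-30],s[s>30]] if a<30 else s
    if len(s): L=s[s<0];R=s[s>0]; print(a,len(s),L.min().round() if len(L) else None,L.max().round() if len(L) else None,R.min().round() if len(R) else None,R.max().round() if len(R) else None)
E
```

```text
time: 16.88
tool_pos: [0.5122, -0.1662, 0.1469]
ee_rot: [-2.398, -2.027, -0.001]
contact_force: [-0.3, 0.4, -0.2]
opening: 0.0501
finger_force: 0.0
[[ 5.358e+02  1.196e+02 -1.277e+02 -2.160e+01  6.200e+00]
 [ 5.415e+02  1.516e+02 -9.520e+01 -2.120e+01  5.600e+00]
 [ 5.463e+02  1.831e+02 -6.330e+01 -2.170e+01  5.500e+00]
 [ 5.564e+02  2.461e+02  5.000e-01 -2.200e+01  5.900e+00]
 [ 5.855e+02  1.438e+02 -9.570e+01  2.340e+01  5.500e+00]
 [ 5.905e+02  1.764e+02 -6.270e+01  2.300e+01  5.600e+00]
 [ 5.950e+02  2.079e+02 -3.090e+01  2.230e+01  5.700e+00]
 [ 6.002e+02  2.392e+02  9.000e-01  2.240e+01  5.500e+00]]
((554.4, 167.0), (73.9, 119.4), 134.3, 133)
-95 2 -32.0 -32.0 None None
-75 8 -55.0 -31.0 None None
-65 8 -54.0 -32.0 None None
-55 12 -56.0 -49.0 None None
-45 18 -57.0 -49.0 52.0 57.0
-35 38 -54.0 -32.0 50.0 70.0
-25 19 -52.0 -49.0 49.0 70.0
-15 13 None None 30.0 69.0
-5 13 None None 32.0 57.0
5 11 None None 49.0 56.0
15 17 None None 44.0 56.0
25 16 -33.0 -31.0 34.0 46.0
35 30 -36.0 -21.0 18.0 36.0
45 32 -25.0 -12.0 9.0 26.0
55 40 -16.0 -0.0 2.0 16.0
65 81 -43.0 -0.0 0.0 43.0
75 74 -42.0 -1.0 1.0 42.0
```

Run:
```python
from h import *
from scipy.optimize import least_squares
c=viewer.camera('top'); f=c['frame'].astype(int); g=cv2.cvtColor(c['frame'],cv2.COLOR_RGB2GRAY).astype(int)
uv=np.array([(u,v) for v in range(140,230) for u in range(170,300)])
q4=np.array([pt(c,u,v,.04)*1000-D for u,v in uv]);A=np.c_[q4@d,q4@e]
q3=np.array([pt(c,u,v,.032)*1000-D for u,v in uv]);B=np.c_[q3@d,q3@e]
# axial profiles: sample grey & blue along s, |lat|<6
G=g[uv[:,1],uv[:,0]];S=(f[:,:,2]-f[:,:,0])[uv[:,1],uv[:,0]]
for a in range(26,104,3):
    k=(abs(B[:,1])<8)&(B[:,0]>=a)&(B[:,0]<a+3)
    print(a,G[k].mean().round(),S[k].mean().round(1),end=' | ')
print()
for z0,X in (('dock lat +35',(B[:,1]>28)&(B[:,1]<40)),('lat -35',(B[:,1]<-28)&(B[:,1]>-40))):
    print(z0,[(a,int(G[X&(B[:,0]>=a)&(B[:,0]<a+3)].mean()),int(S[X&(B[:,0]>=a)&(B[:,0]<a+3)].mean())) for a in range(5,101,3)])
for lo in (-12,12):
    k=(abs(A[:,1]-lo)<10)
    print('tail',lo,[(a,int(G[k&(A[:,0]>=a)&(A[:,0]<a+3)].mean()),int(S[k&(A[:,0]>=a)&(A[:,0]<a+3)].mean())) for a in range(-162,-129,3)])
```

```text
26 114.0 11.1 | 29 114.0 10.8 | 32 114.0 10.0 | 35 114.0 9.3 | 38 113.0 9.4 | 41 112.0 7.3 | 44 85.0 1.0 | 47 77.0 1.7 | 50 102.0 3.7 | 53 124.0 3.8 | 56 184.0 4.9 | 59 190.0 4.9 | 62 186.0 6.4 | 65 185.0 6.7 | 68 187.0 5.7 | 71 200.0 0.3 | 74 192.0 2.1 | 77 175.0 6.1 | 80 160.0 5.1 | 83 98.0 0.3 | 86 92.0 -0.6 | 89 115.0 -0.9 | 92 130.0 -0.2 | 95 129.0 -0.6 | 98 129.0 -0.9 | 101 130.0 0.0 | 
dock lat +35 [(5, 132, 3), (8, 134, 5), (11, 126, 8), (14, 116, 10), (17, 113, 11), (20, 112, 10), (23, 116, 10), (26, 123, 9), (29, 142, 7), (32, 159, 6), (35, 174, 5), (38, 145, 4), (41, 119, 2), (44, 114, 1), (47, 103, 0), (50, 103, -1), (53, 125, 0), (56, 127, 0), (59, 110, 2), (62, 108, 3), (65, 111, 2), (68, 140, 4), (71, 176, 6), (74, 175, 6), (77, 174, 5), (80, 158, 4), (83, 97, 0), (86, 88, 0), (89, 106, 0), (92, 129, 0), (95, 128, -1), (98, 129, 0)]
lat -35 [(5, 91, 1), (8, 92, 3), (11, 84, 4), (14, 81, 5), (17, 81, 5), (20, 86, 6), (23, 95, 5), (26, 101, 6), (29, 125, 6), (32, 151, 5), (35, 165, 3), (38, 151, 4), (41, 109, 1), (44, 90, -1), (47, 118, 0), (50, 126, 0), (53, 129, 0), (56, 128, 0), (59, 111, 2), (62, 108, 4), (65, 113, 3), (68, 141, 4), (71, 179, 6), (74, 177, 6), (77, 177, 5), (80, 156, 4), (83, 94, 0), (86, 94, 0), (89, 116, 0), (92, 129, 0), (95, 129, -2), (98, 128, -1)]
tail -12 [(-162, 131, -1), (-159, 131, 0), (-156, 129, -1), (-153, 105, 1), (-150, 82, 6), (-147, 103, 8), (-144, 103, 7), (-141, 102, 4), (-138, 103, 2), (-135, 84, 2), (-132, 75, 2)]
tail 12 [(-162, 132, -1), (-159, 129, -1), (-156, 125, 0), (-153, 96, 1), (-150, 66, 4), (-147, 78, 6), (-144, 82, 6), (-141, 89, 5), (-138, 110, 2), (-135, 100, 2), (-132, 90, 3)]
```

```bash
python3 -c "
from plant import job_done; print(job_done())"
```

```text
the job is handed in; nothing more can be done
None
```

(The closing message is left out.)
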